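# Close the photo printer's paper cassette and press the print key

### The arm

A 7-joint arm with a two-finger parallel gripper is mounted at the origin on the work surface. World frame = base frame: x ahead of the robot, y to its left, z up, the work surface at z = 0. Lengths are in m, angles in degrees, forces in N, time in s.
With the tool pointing down it reaches from about 0.425 to 0.825 m from the base axis. Payload 3.6 kg.
Tool frame: the origin (TCP) lies on the mounting face of the last link; the fingertips stand ahead of it and the grasp point (between the pads) lies 167 mm ahead of it (ctrl.tips_ahead is the z of the fingertips in the tool frame, in m); z points along the fingers, y is the line along which they close (so a half turn about z gives the same grasp; the last joint's range is limited). The gripper opens to 93 mm and grips with 3 to 60 N. Pads are 15 mm wide; open, the fingers measure 128 mm over their backs; the gripper's body (75 mm by 188 mm) begins 65 mm behind the grasp point.
Start: joints at [-72.049, 35.231, -0.722, 81.555, 0.464, 63.22, -2.315], TCP at [0.217, 0.613, 0.405] pointing down, gripper open.
Joint ranges: [-178.69, 178.69], [-17.37, 117.87], [-77.05, 75.6], [15.02, 138.74], [-78.02, 258.01], [0.78, 113.62], [-162.83, 162.83]. Speed limits (degrees/s): [159.86, 159.86, 180, 180, 180, 180, 180].

### API

Orientations are given as [roll, pitch, yaw] about the fixed x, y, z axes, in that order (R = Rz(yaw) Ry(pitch) Rx(roll)).
In Python, from rig import ctrl gives the robot as it stands.
- The arm moves only by the tool drive_tool, never from a script. Its argument "rows" is a list of rows, each an object with "linear": the shift along the world's x, y, z each as a share of 30 mm, from -1 to 1, a list of three; "delta_rot": the turn, a rotation vector about the world's x, y, z each as a share of 0.1 rad, from -1 to 1, a list of three; "gripper": the closure, from -1 (fully open) to 1 (shut). A call has exactly 8 rows; each row shifts and turns the commanded pose from where the row before left it; what a row does not reach is not made up. A row lasts 1/8 s, in which the tool goes at most 62.5 mm and 10.7 degrees, less where a joint would pass 70% of its speed; a pose out of reach is approached as far as the arm can. A call with a number of a shift or a turn outside -1 to 1 is refused whole. A call with a gripper value outside its range is refused whole. The fingers move at their own pace and stop on an object; "grip_force" is the grip in N (left out, the last holds). Time passes only in rows, so rows that do not move let the fingers close, or fill a call up. It gives the time, the measured TCP pose, the force, the opening and the grip force at its end, in the units of the state.
- ctrl.observe(): the state, without advancing time (a new reading comes with each control period).
- ctrl.snapshot(name): name is "side" or "top"; returns the picture (384x512x3 uint8, red, green, blue); there is no depth.
- ctrl.calibration(name): a dict with "camera_matrix" (3x3 intrinsics, pixels), "T" (4x4, takes a point from camera to world coordinates). Camera axes: x right, y down, z forward; pixel columns grow to the right and rows downward; lengths in m; the calibration is good to about 2 mm. A picture is of the moment at which its call begins. calibration takes no time and is no camera call.
- ctrl.sign_off(): hands the job in; it is judged then, once.
The state is a dict: "t": time; "qpos": joint angles; "joint_velocities": joint speeds; "effort": joint torques, N m; "eef_pos": TCP position; "eef_rot": TCP orientation; "force": force on the tool from outside, world axes, zero at the start; "ft_torque": the same for the moment, N m; "opening": opening from 0.0 (shut) to 1.0 (fully open); "gripper_force": force on a finger pad.
Only numpy, scipy, OpenCV 4.12 (cv2) and the standard library are available. Lean on these libraries where they do the work, as an engineer would, in place of code of your own. Each camera call takes 0.05 s, during which the arm holds its last target. There are 200 camera calls.

### The job

Get the photo printer going: with the fingertips push its paper cassette fully home, then gently press the large round key on its top well down, let it come back up and take the hand away. Do not press the other keys, and leave the pawn, stapler, mug and everything else on the desk where they stand; nothing is to be picked up.

Things in the scene. Friction and masses are not known exactly. Their poses are not given: they have to be found in the camera images.
- printer: Compact photo printer, grey plastic, fixed to the desk: 150 mm deep (its x), 190 mm wide (its y), 65 mm tall. Origin: centre of its underside. Its front faces its own -x, roughly towards the robot; z up. A black strip on its flat top carries a row of four white keys along its y, 30 mm ahead of (to -x of) its middle and 42 mm apart; which key is at which place varies.
- cassette (a joint): How far the paper cassette is pulled out of the printer's front, m: 0 = fully home (front plate seated against the printer), up to 0.060 out, along the printer's -x. It slides level with about 2 N of friction, stays where it is left, and meets a hard stop at 0.
- cassette_front (a point): Centre of the outer face of the cassette's black front plate (130 mm wide, 36 mm tall, 8 mm thick, its lower edge 9 mm and its upper edge 45 mm above the desk). This point is 27 mm above the desk; with the cassette home it lies 83 mm ahead of the printer's middle. Axes as the printer's.
- large_round_key: The print key: the large round white key, 28 mm across, the largest of the four on the printer's top panel. Origin: centre of its foot, on the printer's top face, 65 mm above the desk. Its cap stands 8 mm above that face at rest.
- large_round_key_top (a point): Centre of the top face of the large round key's cap, 73 mm above the desk at rest; it moves down with the cap.
- large_round_key_cap (a joint): How far the large round key is pressed down, m: 0 at rest, 0.005 fully down. A spring: it starts to move at about 2 N, is fully down at about 5 N, and comes back up when let go.
- small_round_key: Small round white key, 15 mm across, of the printer's top panel. Origin: centre of its foot, on the printer's top face. Its cap stands 8 mm above that face at rest and has the same spring and travel as the large round key's.
- small_round_key_cap (a joint): How far the small round key is pressed down, m (0 at rest, 0.005 fully down).
- square_key: Square white key, 16 x 16 mm, of the printer's top panel. Origin: centre of its foot, on the printer's top face. Its cap stands 8 mm above that face at rest and has the same spring and travel as the large round key's.
- square_key_cap (a joint): How far the square key is pressed down, m (0 at rest, 0.005 fully down).
- bar_key: Narrow bar-shaped white key, 26 mm along the printer's x, 8 mm along its y, of the printer's top panel. Origin: centre of its foot, on the printer's top face. Its cap stands 8 mm above that face at rest and has the same spring and travel as the large round key's.
- bar_key_cap (a joint): How far the bar key is pressed down, m (0 at rest, 0.005 fully down).
- mug: Blue mug, 80 mm across, 90 mm tall, beside the printer on its left (+y). Origin: centre of its underside. Loose.
- stapler: Black and dark steel stapler, 130 mm long (its x), 34 mm wide, about 55 mm tall, to the right (-y) of the cassette. Origin: centre of its underside. Loose.
- eraser: White eraser, 45 x 22 x 14 mm, to the left (+y) of the cassette. Origin: centre of its underside. Loose.
- pawn: Brass chess pawn, 26 mm across, 47 mm tall, standing on the printer's top behind the keys. Origin: centre of its underside. Loose and light.
- globe: Small blue desk globe on a stand, 120 mm across, 163 mm tall, far to the left. Origin: centre of its underside. Loose.
- books: Two closed books stacked and bound as one piece, 200 x 140 x 52 mm, far to the right. Origin: centre of its underside. Loose.
- mouse: Black wireless computer mouse, 100 x 58 x 32 mm, at the near left. Origin: centre of its underside. Loose.

How it is judged (in metres and radians):
On the way, in this order (a step that is already met when the one before it is completed fails the run):
1. the cassette is pushed fully home (within 4 mm) (value of joint cassette below 0.004 m), for 0.1 s.
2. the large round key is pressed well down (3 mm or more of its 5 mm) by the fingers (value of joint large_round_key_cap above 0.003 m and contact force between the fingers and large_round_key above 0.5 N), for 0.05 s.
At the end, for the whole second after the job is handed in: The cassette is home within 4 mm, all four keys are up again (within 1 mm), and every loose thing stands at rest within 15 mm of where it stood (value of joint cassette below 0.004 m and value of joint each of large_round_key_cap, small_round_key_cap, square_key_cap, bar_key_cap below 0.001 m and distance of each of mug, stapler, eraser, pawn, globe, books, mouse from where it was at the start of the episode below 0.015 m and linear speed of each of mug, stapler, eraser, pawn, globe, books, mouse below 0.02 m/s); the robot touches nothing.
It fails at once if the large round key is pressed (over 2 mm) while the cassette is more than 4 mm out (value of joint large_round_key_cap above 0.002 m and value of joint cassette above 0.004 m).
It fails at once if one of the other keys is pressed (over 2 mm) (value of joint any of small_round_key_cap, square_key_cap, bar_key_cap above 0.002 m).
It fails at once if the large round key is pressed too hard (over 25 N) (contact force between the fingers and large_round_key above 25 N).
It fails at once if a loose thing is moved, lifted or carried (over 15 mm) (distance of any of mug, stapler, eraser, pawn, globe, books, mouse from where it was at the start of the episode above 0.015 m).
It fails at once if a loose thing is knocked over (tilted over 0.35 rad) (angle between any of mug, stapler, eraser, pawn, globe, books, mouse's own z axis and vertical above 0.35 rad).
It also fails if it takes over 45 s, if anything falls off the work surface, if the arm or the gripper's body presses on something with over 40 N, if the wrist force passes 120 N, or if a joint passes its speed limit or range.

## Working session

There is one attempt and no reset: what is moved stays moved. The work goes in short steps, Python scripts to look and compute and a tool call to move; the robot and the scene stay as the last step left them, time stands still between calls to the robot, and variables do not carry over. Pictures are saved under pics/ and viewed, at most 10 in all, crops included, and the job is handed in when it is done.

Besides the shell and the picture viewer there is one more tool, called after "Request:" as name(argument=value, ...), one argument or row to a line, values as JSON. drive_tool: Moves the arm, as the interface text tells. Its arguments: {"type":"object","properties":{"rows":{"type":"array","items":{"type":"object","properties":{"linear":{"type":"array","items":{"type":"number","minimum":-1,"maximum":1}},"delta_rot":{"type":"array","items":{"type":"number","minimum":-1,"maximum":1}},"gripper":{"type":"number"}}}},"grip_force":{"type":"number"}},"required":["rows"]}

```bash
mkdir -p pics
python3 - <<'E'
from rig import ctrl
import cv2,numpy as np
for n in("top","side"):
    im=ctrl.snapshot(n); cv2.imwrite(f"pics/{n}0.png",im[:,:,::-1])
    c=ctrl.calibration(n); print(n,np.round(c["camera_matrix"],1).tolist(),np.round(c["T"],3).tolist())
s=ctrl.observe(); print(s["t"],s["eef_pos"],s["eef_rot"],s["force"],s["opening"],ctrl.tips_ahead)
E
```

```text
top [[499.3, 0.0, 261.0], [0.0, 499.3, 188.9], [0.0, 0.0, 1.0]] [[0.012, -0.979, 0.204, 0.259], [-1.0, -0.013, -0.003, 0.0], [0.006, -0.204, -0.979, 1.565], [0.0, 0.0, 0.0, 1.0]]
side [[350.5, 0.0, 265.1], [0.0, 350.5, 192.6], [0.0, 0.0, 1.0]] [[-0.998, -0.036, 0.043, 0.529], [-0.055, 0.789, -0.611, 0.61], [-0.012, -0.613, -0.79, 0.858], [0.0, 0.0, 0.0, 1.0]]
0.1 [0.21653449 0.61258119 0.40372217] [-1.79871430e+02  4.89037602e-04  1.60531204e+02] [-0.21970945 -0.10689682  0.02002801] 0.9998777130838622 0.1861
```

View pics/top0.png

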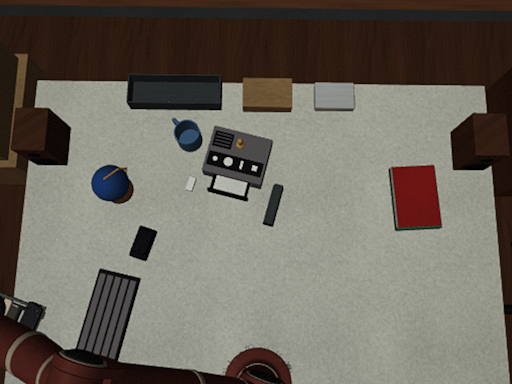

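View pics/side0.png

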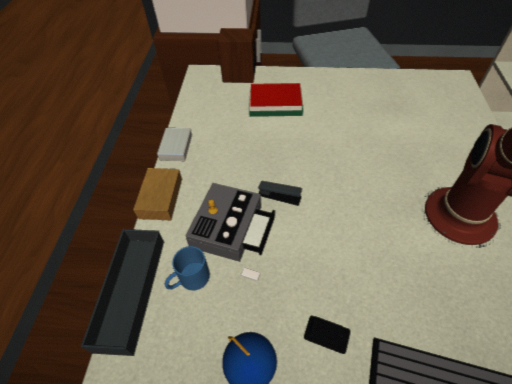

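The top view shows the printer at about (238,155), with its cassette out at (230,190). The key row runs small round (215,158), large round (228,161), bar (241,165), square (255,168), and the pawn is at (240,143). In the side view the large key is near (231,222) and the cassette front near (262,232).

```bash
cat > h.py <<'E'
from rig import ctrl
import cv2,numpy as np
def ray(n,u,v,z):
    c=ctrl.calibration(n);T=np.array(c["T"]);d=T[:3,:3]@np.linalg.inv(c["camera_matrix"])@[u,v,1];o=T[:3,3]
    return o+d*(z-o[2])/d[2]
def proj(n,p):
    c=ctrl.calibration(n);T=np.linalg.inv(c["T"]);q=np.array(c["camera_matrix"])@(T[:3,:3]@p+T[:3,3]);return q[:2]/q[2]
E
python3 - <<'E'
from h import *
rois={"top":(195,120,290,230),"side":(180,180,310,290)}
out=[]
for n,(a,b,c,d) in rois.items():
    im=cv2.imread(f"pics/{n}0.png")[b:d,a:c]; g=im.min(2)
    big=cv2.resize(im,None,fx=4,fy=5 if 0 else 4,interpolation=cv2.INTER_CUBIC); out.append(big)
    hsv=cv2.cvtColor(im,cv2.COLOR_BGR2HSV)
    m=((g>150)).astype(np.uint8)
    k,l,s,ct=cv2.connectedComponentsWithStats(m,connectivity=4)
    for i in range(1,k):
        if 4<s[i,4]<600:
            w=g.astype(float)*(cv2.dilate((l==i).astype(np.uint8),np.ones((3,3)))>0); w=np.clip(w-60,0,None)
            yy,xx=np.mgrid[:g.shape[0],:g.shape[1]]; u=(w*xx).sum()/w.sum()+a; v=(w*yy).sum()/w.sum()+b
            print(n,s[i,4],np.round([u,v],1),np.round(ray(n,u,v,.073),4))
h=max(o.shape[0] for o in out)
out=[cv2.copyMakeBorder(o,0,h-o.shape[0],0,0,0) for o in out]
cv2.imwrite("pics/crop.png",cv2.resize(np.hstack(out),(800,int(h*800/sum(o.shape[1] for o in out)))))
E
```

```text
top 6 [256.7 121.8] [0.7849 0.0113 0.073 ]
top 10 [216.  122.7] [0.7801 0.1388 0.073 ]
top 6 [224.8 125.6] [0.7711 0.1108 0.073 ]
top 13 [237.  127.6] [0.765  0.0727 0.073 ]
top 6 [287.2 131.8] [ 0.7535 -0.0847  0.073 ]
top 10 [254. 133.] [0.7481 0.0193 0.073 ]
top 6 [259.6 134.5] [0.7433 0.0016 0.073 ]
top 7 [267.7 136. ] [ 0.739  -0.0236  0.073 ]
top 7 [202.9 143.9] [0.7103 0.1774 0.073 ]
top 13 [214.6 157.8] [0.6661 0.1396 0.073 ]
top 53 [227.7 161.1] [0.6562 0.0989 0.073 ]
top 14 [240.8 164.6] [0.6458 0.0582 0.073 ]
top 21 [254.  167.8] [0.636  0.0175 0.073 ]
top 5 [284.6 168.9] [ 0.6338 -0.0767  0.073 ]
top 394 [229.8 185. ] [0.5808 0.0905 0.073 ]
top 9 [209.  178.3] [0.6009 0.1547 0.073 ]
top 5 [250.7 188.9] [0.5697 0.0264 0.073 ]
top 11 [210.7 194. ] [0.5522 0.1479 0.073 ]
top 178 [231.7 205. ] [0.519  0.0832 0.073 ]
top 64 [223.6 210.3] [0.5024 0.1074 0.073 ]
top 10 [242. 206.] [0.5163 0.052  0.073 ]
top 7 [212.8 205.7] [0.516  0.1405 0.073 ]
top 8 [247.  205.5] [0.518  0.0369 0.073 ]
top 8 [196.2 208.7] [0.5062 0.1902 0.073 ]
top 10 [212.7 210.1] [0.5026 0.1402 0.073 ]
top 6
[... 2072 characters left out ...]
213.  267.5] [0.6863 0.2388 0.073 ]
side 35 [281.9 269.6] [0.5187 0.2362 0.073 ]
side 147 [249.9 273.4] [0.5953 0.2499 0.073 ]
side 6 [269.6 268. ] [0.5485 0.2334 0.073 ]
side 10 [294.  268.8] [0.4894 0.2327 0.073 ]
side 5 [287.1 269. ] [0.506  0.2339 0.073 ]
side 20 [231.8 272.4] [0.639  0.2494 0.073 ]
side 5 [212.1 271.4] [0.6869 0.2492 0.073 ]
side 18 [215.7 276.8] [0.6763 0.2627 0.073 ]
side 7 [278.8 276.7] [0.5254 0.2548 0.073 ]
side 5 [273. 280.] [0.539  0.2639 0.073 ]
side 5 [214.6 281.6] [0.6773 0.2748 0.073 ]
side 9 [226.5 282.8] [0.6487 0.2765 0.073 ]
side 11 [298.6 281.9] [0.4783 0.2656 0.073 ]
side 7 [287.2 282.9] [0.5053 0.2693 0.073 ]
side 8 [181.7 287.7] [0.7523 0.2937 0.073 ]
```

View pics/crop.png

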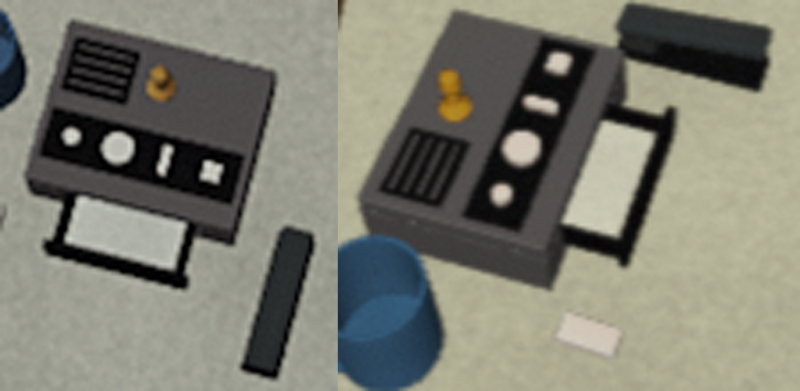

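Request:
drive_tool(
  rows=[
    {"linear":[0.6,-1,0],"delta_rot":[0,0,0.06],"gripper":1},
    {"linear":[0.6,-1,0],"delta_rot":[0,0,0.06],"gripper":1},
    {"linear":[0.6,-1,0],"delta_rot":[0,0,0.06],"gripper":1},
    {"linear":[0.6,-1,0],"delta_rot":[0,0,0.06],"gripper":1},
    {"linear":[0.6,-1,0],"delta_rot":[0,0,0.06],"gripper":1},
    {"linear":[0.6,-1,0],"delta_rot":[0,0,0.06],"gripper":1},
    {"linear":[0.6,-1,0],"delta_rot":[0,0,0.06],"gripper":1},
    {"linear":[0.6,-1,0],"delta_rot":[0,0,0.06],"gripper":1},
  ],
  grip_force=10,
)

```text
t: 1.1
eef_pos: [0.361, 0.3717, 0.4044]
eef_rot: [-180.0, -0.0, 163.3]
force: [-0.5, 0.8, 0.4]
opening: 0.189
gripper_force: 0.0
```

Run:
```python
from h import *
O=np.array([.6807,.0734]);x=np.array([.9708,-.2400]);y=np.array([.24,.9708])
P=lambda a,b,z:np.r_[O+a*x+b*y,z]
im=cv2.imread("pics/top0.png").max(2);ims=cv2.imread("pics/side0.png").max(2)
# brightness profile along printer x at z=.045 (plate top edge) and desk
for n,i in(("top",im),("side",ims)):
    print(n,[(round(a*1000),int(np.mean([cv2.getRectSubPix(i,(1,1),tuple(map(float,proj(n,P(a,b,.045)))))[0,0] for b in(-.04,-.02,0,.02,.04)]))) for a in np.arange(-.165,-.075,.004)])
print(np.round(P(-.171,0,0),4))
```

```text
top [(-165, 161), (-161, 162), (-157, 164), (-153, 161), (-149, 161), (-145, 162), (-141, 162), (-137, 168), (-133, 125), (-129, 12), (-125, 5), (-121, 20), (-117, 131), (-113, 187), (-109, 180), (-105, 179), (-101, 179), (-97, 180), (-93, 181), (-89, 179), (-85, 180), (-81, 183), (-77, 178)]
side [(-165, 182), (-161, 182), (-157, 182), (-153, 181), (-149, 181), (-145, 183), (-141, 183), (-137, 181), (-133, 145), (-129, 45), (-125, 11), (-121, 23), (-117, 103), (-113, 159), (-109, 163), (-105, 163), (-101, 164), (-97, 163), (-93, 165), (-89, 164), (-85, 164), (-81, 165), (-77, 162)]
[0.5147 0.1144 0.    ]
```

Request:
drive_tool(
  rows=[
    {"linear":[0.5,-0.9,0],"delta_rot":[0,0,0.06],"gripper":1},
    {"linear":[0.5,-0.9,0],"delta_rot":[0,0,0.06],"gripper":1},
    {"linear":[0.5,-0.9,0],"delta_rot":[0,0,0.06],"gripper":1},
    {"linear":[0.5,-0.9,0],"delta_rot":[0,0,0.06],"gripper":1},
    {"linear":[0.5,-0.9,0],"delta_rot":[0,0,0.06],"gripper":1},
    {"linear":[0.5,-0.9,0],"delta_rot":[0,0,0.06],"gripper":1},
    {"linear":[0.5,-0.9,0],"delta_rot":[0,0,0.06],"gripper":1},
    {"linear":[0.5,-0.9,0],"delta_rot":[0,0,0.06],"gripper":1},
  ],
)

```text
t: 2.1
eef_pos: [0.4809, 0.1558, 0.4044]
eef_rot: [-180.0, -0.0, 166.0]
force: [0.9, -0.3, -0.6]
opening: 0.006
gripper_force: 0.0
```

Request:
drive_tool(
  rows=[
    {"linear":[0.57,-0.69,0],"delta_rot":[0,0,0],"gripper":1},
    {"linear":[0.57,-0.69,0],"delta_rot":[0,0,0],"gripper":1},
    {"linear":[0,0,-1],"delta_rot":[0,0,0],"gripper":1},
    {"linear":[0,0,-1],"delta_rot":[0,0,0],"gripper":1},
    {"linear":[0,0,-1],"delta_rot":[0,0,0],"gripper":1},
    {"linear":[0,0,-1],"delta_rot":[0,0,0],"gripper":1},
    {"linear":[0,0,-1],"delta_rot":[0,0,0],"gripper":1},
    {"linear":[0,0,-1],"delta_rot":[0,0,0],"gripper":1},
  ],
)

```text
t: 3.1
eef_pos: [0.5147, 0.1154, 0.2236]
eef_rot: [-180.0, -0.0, 166.0]
force: [0.2, 0.5, -0.0]
opening: 0.004
gripper_force: 0.0
```

Run:
```python
from h import *
o=[]
for n,(a,b) in {"top":(175,110),"side":(180,160)}.items():
    im=ctrl.snapshot(n)[b:b+130,a:a+130,::-1]; o.append(cv2.resize(im,(390,390),interpolation=cv2.INTER_CUBIC))
cv2.imwrite("pics/c2.png",np.hstack(o)); s=ctrl.observe(); print(s["eef_pos"],s["force"])
```

```text
[0.5134978  0.11517342 0.22186343] [-0.28449622 -0.86468784 -0.4681794 ]
```

View pics/c2.png

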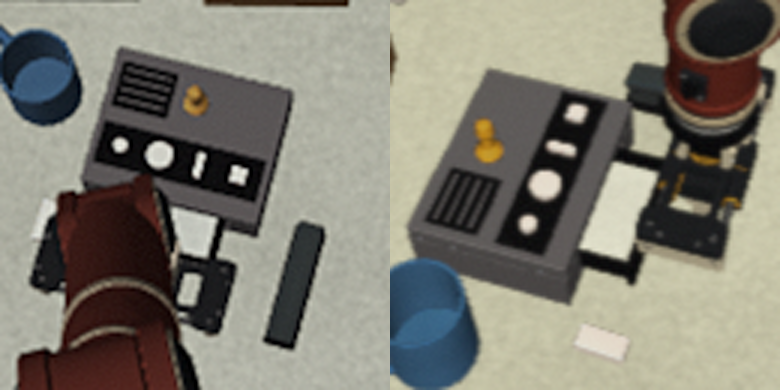

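The hand hangs just ahead of the cassette plate and square to it, clear of the stapler and eraser. I'll lower it a little and start the push.

Request:
drive_tool(
  rows=[
    {"linear":[0,0,-0.45],"delta_rot":[0,0,0],"gripper":1},
    {"linear":[0.3,-0.075,0],"delta_rot":[0,0,0],"gripper":1},
    {"linear":[0.3,-0.075,0],"delta_rot":[0,0,0],"gripper":1},
    {"linear":[0.3,-0.075,0],"delta_rot":[0,0,0],"gripper":1},
    {"linear":[0.3,-0.075,0],"delta_rot":[0,0,0],"gripper":1},
    {"linear":[0.3,-0.075,0],"delta_rot":[0,0,0],"gripper":1},
    {"linear":[0.3,-0.075,0],"delta_rot":[0,0,0],"gripper":1},
    {"linear":[0.3,-0.075,0],"delta_rot":[0,0,0],"gripper":1},
  ],
)

```text
t: 4.2
eef_pos: [0.5781, 0.0997, 0.2112]
eef_rot: [-180.0, -0.1, 166.0]
force: [-2.8, 1.4, 2.3]
opening: 0.008
gripper_force: 1.2
```

Request:
drive_tool(
  rows=[
    {"linear":[0.06,-0.015,0],"delta_rot":[0,0,0],"gripper":1},
    {"linear":[0.06,-0.015,0],"delta_rot":[0,0,0],"gripper":1},
    {"linear":[0.06,-0.015,0],"delta_rot":[0,0,0],"gripper":1},
    {"linear":[0.06,-0.015,0],"delta_rot":[0,0,0],"gripper":1},
    {"linear":[0.06,-0.015,0],"delta_rot":[0,0,0],"gripper":1},
    {"linear":[0.06,-0.015,0],"delta_rot":[0,0,0],"gripper":1},
    {"linear":[0.06,-0.015,0],"delta_rot":[0,0,0],"gripper":1},
    {"linear":[0.06,-0.015,0],"delta_rot":[0,0,0],"gripper":1},
  ],
)

```text
t: 5.2
eef_pos: [0.5921, 0.0961, 0.2112]
eef_rot: [-180.0, -0.1, 166.0]
force: [-3.9, 0.9, 2.9]
opening: 0.007
gripper_force: 2.3
```

Request:
drive_tool(
  rows=[
    {"linear":[0.03,-0.0075,0],"delta_rot":[0,0,0],"gripper":1},
    {"linear":[0.03,-0.0075,0],"delta_rot":[0,0,0],"gripper":1},
    {"linear":[0.03,-0.0075,0],"delta_rot":[0,0,0],"gripper":1},
    {"linear":[0.03,-0.0075,0],"delta_rot":[0,0,0],"gripper":1},
    {"linear":[0,0,0],"delta_rot":[0,0,0],"gripper":1},
    {"linear":[0,0,0],"delta_rot":[0,0,0],"gripper":1},
    {"linear":[0,0,0],"delta_rot":[0,0,0],"gripper":1},
    {"linear":[0,0,0],"delta_rot":[0,0,0],"gripper":1},
  ],
)

```text
t: 6.2
eef_pos: [0.5933, 0.096, 0.2111]
eef_rot: [-179.9, -0.5, 166.1]
force: [-8.7, 3.2, 6.0]
opening: 0.004
gripper_force: 4.5
```

Request:
drive_tool(
  rows=[
    {"linear":[0.06,-0.015,0],"delta_rot":[0,0,0],"gripper":1},
    {"linear":[0,0,0],"delta_rot":[0,0,0],"gripper":1},
    {"linear":[0,0,0],"delta_rot":[0,0,0],"gripper":1},
    {"linear":[-0.4,0.1,0],"delta_rot":[0,0,0],"gripper":1},
    {"linear":[-0.6,0.15,0],"delta_rot":[0,0,0],"gripper":1},
    {"linear":[-0.2,0.05,0.5],"delta_rot":[0,0,0],"gripper":1},
    {"linear":[0,0,1],"delta_rot":[0,0,0],"gripper":1},
    {"linear":[0,0,1],"delta_rot":[0,0,0],"gripper":1},
  ],
)

```text
t: 7.2
eef_pos: [0.5627, 0.1034, 0.2884]
eef_rot: [179.9, 0.2, 166.0]
force: [1.5, 0.5, -0.0]
opening: 0.003
gripper_force: 0.0
```

Run:
```python
from h import *
o=[]
for n,(a,b) in {"top":(175,110),"side":(180,160)}.items():
    im=ctrl.snapshot(n)[b:b+130,a:a+130,::-1]; o.append(cv2.resize(im,(390,390),interpolation=cv2.INTER_CUBIC))
cv2.imwrite("pics/c3.png",np.hstack(o)); s=ctrl.observe(); print(s["eef_pos"],s["eef_rot"],s["force"])
```

```text
[0.56389172 0.10354861 0.29084257] [179.75268583   0.6221428  165.99052809] [ 0.14942334  1.07002317 -0.34806446]
```

View pics/c3.png

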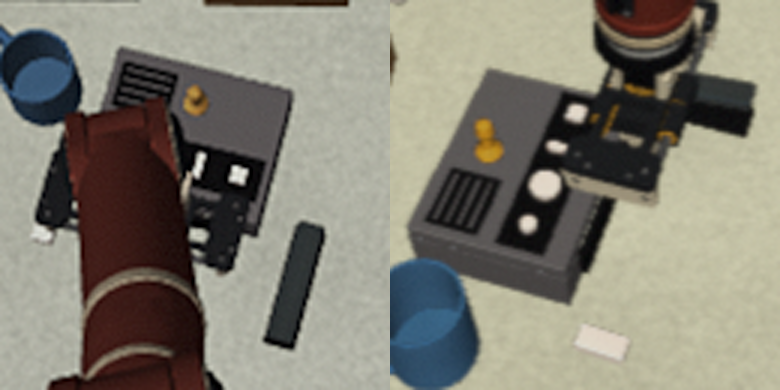

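The cassette plate is seated against the printer and nothing else has moved. Now I'll move over the large key, seen at (545,185) in the right-hand picture.

Request:
drive_tool(
  rows=[
    {"linear":[0.775,-0.02,0],"delta_rot":[0,0,0],"gripper":1},
    {"linear":[0.775,-0.02,0],"delta_rot":[0,0,0],"gripper":1},
    {"linear":[0.775,-0.02,0],"delta_rot":[0,0,0],"gripper":1},
    {"linear":[0.775,-0.02,0],"delta_rot":[0,0,0],"gripper":1},
    {"linear":[0,0,-0.4],"delta_rot":[0,0,0],"gripper":1},
    {"linear":[0,0,-0.4],"delta_rot":[0,0,0],"gripper":1},
    {"linear":[0,0,0],"delta_rot":[0,0,0],"gripper":1},
    {"linear":[0,0,0],"delta_rot":[0,0,0],"gripper":1},
  ],
)

```text
t: 8.3
eef_pos: [0.6541, 0.1015, 0.2622]
eef_rot: [-180.0, -0.0, 166.0]
force: [-0.5, 0.5, 0.4]
opening: 0.005
gripper_force: 0.0
```

Run:
```python
from h import *
o=[]
for n,(a,b) in {"top":(175,110),"side":(180,160)}.items():
    im=ctrl.snapshot(n)[b:b+130,a:a+130,::-1]; o.append(cv2.resize(im,(390,390),interpolation=cv2.INTER_CUBIC))
cv2.imwrite("pics/c4.png",np.hstack(o)); s=ctrl.observe(); print(s["eef_pos"],s["eef_rot"],s["force"])
```

```text
[0.65443197 0.10144154 0.26262169] [1.79992731e+02 1.32689431e-02 1.66045511e+02] [ 0.13766623  0.58031934 -0.3055409 ]
```

View pics/c4.png

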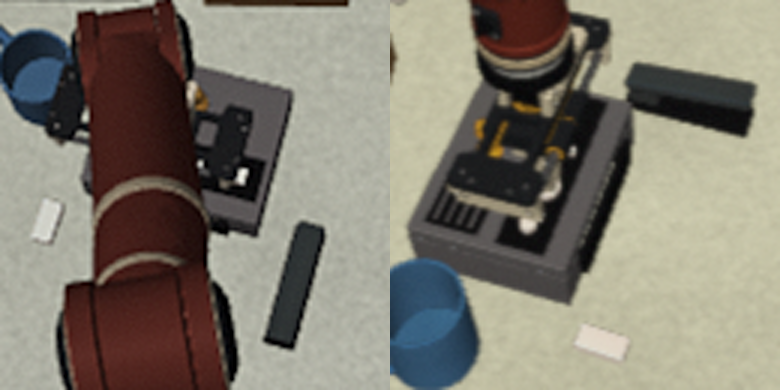

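The fingertips stand over the large key, about 3 mm above it, and are clear of its neighbours and the pawn. I'll press slowly.

Request:
drive_tool(
  rows=[
    {"linear":[0.06,0,0],"delta_rot":[0,0,0],"gripper":1},
    {"linear":[0,0,-0.05],"delta_rot":[0,0,0],"gripper":1},
    {"linear":[0,0,-0.05],"delta_rot":[0,0,0],"gripper":1},
    {"linear":[0,0,-0.05],"delta_rot":[0,0,0],"gripper":1},
    {"linear":[0,0,-0.05],"delta_rot":[0,0,0],"gripper":1},
    {"linear":[0,0,-0.04],"delta_rot":[0,0,0],"gripper":1},
    {"linear":[0,0,0],"delta_rot":[0,0,0],"gripper":1},
    {"linear":[0,0,0],"delta_rot":[0,0,0],"gripper":1},
  ],
)

```text
t: 9.4
eef_pos: [0.6564, 0.1013, 0.2553]
eef_rot: [180.0, 0.0, 166.0]
force: [-1.3, 0.1, 4.9]
opening: 0.005
gripper_force: 2.1
```

Request:
drive_tool(
  rows=[
    {"linear":[0,0,-0.04],"delta_rot":[0,0,0],"gripper":1},
    {"linear":[0,0,-0.03],"delta_rot":[0,0,0],"gripper":1},
    {"linear":[0,0,0],"delta_rot":[0,0,0],"gripper":1},
    {"linear":[0,0,0],"delta_rot":[0,0,0],"gripper":1},
    {"linear":[0,0,0],"delta_rot":[0,0,0],"gripper":1},
    {"linear":[0,0,0],"delta_rot":[0,0,0],"gripper":1},
    {"linear":[0,0,0],"delta_rot":[0,0,0],"gripper":1},
    {"linear":[0,0,0],"delta_rot":[0,0,0],"gripper":1},
  ],
)

```text
t: 10.4
eef_pos: [0.6564, 0.1013, 0.2544]
eef_rot: [180.0, 0.0, 166.0]
force: [-2.8, -0.7, 10.6]
opening: 0.007
gripper_force: 5.2
```

The key is at its bottom stop (10.6 N, with motion stalled). I'll lift off and back away.

Request:
drive_tool(
  rows=[
    {"linear":[0,0,0.2],"delta_rot":[0,0,0],"gripper":1},
    {"linear":[0,0,0.6],"delta_rot":[0,0,0],"gripper":1},
    {"linear":[0,0,1],"delta_rot":[0,0,0],"gripper":1},
    {"linear":[0,0,1],"delta_rot":[0,0,0],"gripper":1},
    {"linear":[-0.5,0,1],"delta_rot":[0,0,0],"gripper":1},
    {"linear":[-1,0,0.7],"delta_rot":[0,0,0],"gripper":1},
    {"linear":[-1,0,0],"delta_rot":[0,0,0],"gripper":1},
    {"linear":[-1,0,0],"delta_rot":[0,0,0],"gripper":1},
  ],
)

```text
t: 11.4
eef_pos: [0.5505, 0.1013, 0.3887]
eef_rot: [180.0, 0.1, 166.0]
force: [0.2, 0.0, -0.7]
opening: 0.006
gripper_force: 0.0
```

Request:
drive_tool(
  rows=[
    {"linear":[-0.7,0,0],"delta_rot":[0,0,0],"gripper":1},
    {"linear":[-0.5,0,0],"delta_rot":[0,0,0],"gripper":1},
    {"linear":[0,0,0],"delta_rot":[0,0,0],"gripper":1},
    {"linear":[0,0,0],"delta_rot":[0,0,0],"gripper":1},
    {"linear":[0,0,0],"delta_rot":[0,0,0],"gripper":1},
    {"linear":[0,0,0],"delta_rot":[0,0,0],"gripper":1},
    {"linear":[0,0,0],"delta_rot":[0,0,0],"gripper":1},
    {"linear":[0,0,0],"delta_rot":[0,0,0],"gripper":1},
  ],
)

```text
t: 12.4
eef_pos: [0.5155, 0.1013, 0.3879]
eef_rot: [-180.0, -0.0, 166.0]
force: [0.9, -0.6, -0.2]
opening: 0.008
gripper_force: 0.0
```

Run:
```python
from h import *
o=[]
for n,(a,b) in {"top":(175,110),"side":(180,160)}.items():
    im=ctrl.snapshot(n)[b:b+130,a:a+130,::-1]; o.append(cv2.resize(im,(390,390),interpolation=cv2.INTER_CUBIC))
cv2.imwrite("pics/c5.png",np.hstack(o)); s=ctrl.observe(); print(s["eef_pos"],s["force"],s["t"])
```

```text
[0.51544564 0.10134616 0.38793877] [ 0.73378528 -0.64772758  0.15700006] 12.5
```

View pics/c5.png

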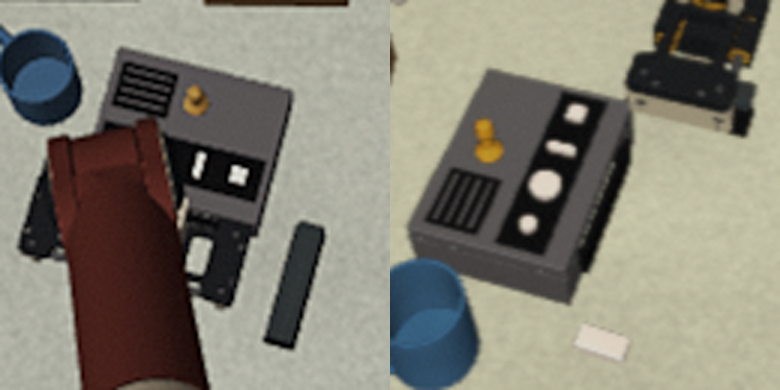

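The cassette is home, the keys are up, the pawn, mug, stapler and eraser are unmoved, and the hand is clear.

```bash
python3 -c "
from rig import ctrl
print(ctrl.sign_off())"
```

```text
the job is handed in; nothing more can be done
None
```

I pushed the cassette fully home, pressed the large round key to its bottom stop (about 11 N) and released it, moved the hand clear, and handed the job in at about 12.5 s; no verdict came back.

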